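Release the ratchet of the wash-log stand and lay it flat

ROBOT

A 7-joint arm with a two-finger parallel gripper is mounted at the origin on a cart in front of the work surface, level with it; the furniture and walls round the work are solid. World frame = base frame: x ahead of the robot, y to its left, z up, the work surface at z = 0. Lengths are in m, angles in rad, forces in N, time in s.
With the tool pointing down it reaches from about 0.4 to 0.85 m from the base axis. Payload 4.5 kg.
Tool frame: the origin (TCP) lies at the very end of the fingers, on their centre line; the grasp point (between the pads) lies 19 mm behind it; z points along the fingers, y is the line along which they close (so a half turn about z gives the same grasp; the last joint's range is limited). The gripper opens to 88 mm and grips with 3 to 60 N. Pads are 18 mm wide; open, the fingers measure 123 mm over their backs; the gripper's body (75 mm by 187 mm) begins 45 mm behind the grasp point.
Start: joints at [1.185, 0.689, -0.195, 1.565, 0.157, 0.902, -0.215], TCP at [0.255, -0.571, 0.239] pointing down, gripper open.
Joint ranges: [-3.01, 3.01], [-0.46, 2.08], [-1.47, 1.51], [0.13, 2.56], [-1, 4.14], [0.04, 2.09], [-2.66, 2.66]. Speed limits (rad/s): [2.57, 2.57, 3.14, 3.14, 3.14, 3.14, 3.14].

INTERFACE

Orientations are given as a unit quaternion [x, y, z, w].
In Python, from plant import r, eyes, nets gives the robot as it stands.
- The arm moves only by the shell command python3 -m pendant 'ROWS' [FORCE]. ROWS is JSON, a list of rows, each an object of numbers: "claw": the opening, from 0 (shut) to 1 (fully open); "dx", "dy", "dz": the shift along the world's x, y, z in mm; "twist": the turn about the world's z in rad. In form: [{"claw": .., "dx": .., "dy": .., "dz": .., "twist": ..}, ...]. A call has 1 to 8 rows; each row is the pose to reach, as a shift and turn from the pose commanded when the call began; what a row does not reach only later rows make up. A row lasts 1/10 s, in which the tool goes at most 50 mm and 8.59 degrees, less where a joint would pass 70% of its speed; a pose out of reach is approached as far as the arm can. A call with a gripper value outside its range is refused whole. The fingers move at their own pace and stop on an object; FORCE is the grip in N (left out, the last holds). Time passes only in rows, so rows that repeat a pose let the fingers close. It gives the time, the measured TCP pose, the force, the opening and the grip force at its end, in the units of the state.
- r.get_state(): the state, without advancing time (a new reading comes with each control period).
- eyes.snapshot(name): name is "scene" or "top" or "wrist"; returns (picture, depth): 420x560x3 uint8, blue, green, red; 420x560 float32, m along the optical axis (not along the pixel's ray), 0 where there is no reading.
- eyes.camera_info(name): a dict with "K" (3x3 intrinsics, pixels), "world_to_cam" (4x4, takes a point from world to camera coordinates); the wrist camera has in their place "T_tool_cam" (4x4, takes a point from camera to tool coordinates, whose origin is the TCP and whose axes are the flange's). Camera axes: x right, y down, z forward; pixel columns grow to the right and rows downward; lengths in m; the calibration is good to about 2 mm. A picture is of the moment at which its call begins: read the wrist's pose just before it. camera_info takes no time and is no camera call.
- r.finish_job(): hands the job in; it is judged then, once.
Trained networks look in the newest picture that a camera, given by its name, has taken for a name from the list of things; names that differ only in an ending like _2 or _b are one class to them, and where a whole thing is asked for, a point or a joint stands for the part that bears it (a point fixed in the world has none). Each returns a list of dicts, best first, with "confidence" (0 to 1); they miss things now and then, are a little off and sometimes report something else, mostly with a low value. They report only what shows in the picture. A call takes as long as a camera call.
- nets.spot_in(camera, query): "box" ([left, top, width, height] as shares, 0 to 1, of the picture: columns of its width, rows of its height, round what is visible of it).
- nets.place_of(camera, query): "position" ([column, row] as shares, 0 to 1, of the picture: columns of its width, rows of its height: a listed point, or the origin of a listed thing).
The state is a dict: "clock": time; "q": joint angles; "qd": joint speeds; "joint_torque": joint torques, N m; "tool_pos": TCP position; "eef_rot": TCP orientation; "contact_force": force on the tool from outside, world axes, zero at the start; "moment": the same for the moment, N m; "opening": opening from 0.0 (shut) to 1.0 (fully open); "finger_force": force on a finger pad.
Only numpy, scipy, OpenCV 4.12 (cv2) and the standard library are available. Lean on these libraries where they do the work, as an engineer would, in place of code of your own. Each camera call takes 0.05 s, during which the arm holds its last target. There are 200 camera calls.

TASK

The tilting stand with the wash log is propped up and its ratchet will not let it go down. Throw the black-knobbed pawl lever on the side of the stand over to the far side so that it lifts off the toothed wheel, then push the plate with the log all the way down until it lies flat. Leave the lever thrown over.

Things in the scene. Friction and masses are not known exactly. Their poses are not given: they have to be found in the camera images.
- knob (a point): Centre of the black cross knob (20 mm diameter, 36 mm long, along the stand's y) atop the pawl lever, 45 mm outside the plate's right edge seen from the robot, about 145 mm above the worktop when engaged. The lever's level pivot, also along y, is 70 mm from it, 82 mm above the worktop. Site yaw = stand yaw (at 0 the stand's x points away from the robot, y left); the point pitches with the lever.
- pawl (a joint): Pawl lever angle, rad. Under 0.2: engaged, knob leaning up to 0.5 rad to the near side of upright, tip in the teeth: plate goes up, not down. Grows as the knob is pushed over the top along the stand's +x; 1.05: thrown over to its stop, pawl clear. The weighted lever falls to whichever side of upright (0.5) it is on and stays; a push under 2 N with closed fingers moves it.
- press_point (a point): Point on top of the wash log (spiral notebook 210 x 152 x 13 mm, fixed on the plate), mid-width, to push down on. The wooden plate, 230 mm wide and 190 mm long, is hinged at its near edge on a foot fixed to the worktop. Hinge line: along the stand's y, 52 mm above the worktop; the point is 130 mm from it along the plate and 21 mm square above it; 73 mm above the worktop when flat.
- plate (a joint): Tilt of the plate, rad: 0 flat on the foot's rear posts (end stop), growing as the far edge rises. The stiff hinge holds it at any angle, it does not fall by itself; with the pawl released 2 to 5 N down at the press point lowers it. With the pawl engaged it goes down at most one tooth (0.26 rad), then locks.

How it is judged:
On the way:
1. the pawl lever is thrown over while the plate is still up (value of joint pawl above 0.75 rad and value of joint plate above 0.2 rad), for 0.1 s.
At the end, for the whole second after the job is handed in: The plate lies flat (tilt under 0.12 rad, at rest) and the pawl lever is still thrown over (over 0.75 rad) (value of joint plate below 0.12 rad and value of joint pawl above 0.75 rad and velocity of joint plate between -0.05 and 0.05 rad/s); the robot touches nothing.
It also fails if it takes over 35 s, if anything falls off the work surface, if the arm or the gripper's body presses on something with over 40 N, if the wrist force passes 120 N, or if a joint passes its speed limit or range.

## Working session

There is one attempt and no reset: what is moved stays moved. The work goes in short steps, Python scripts to look and compute and a shell command to move; the robot and the scene stay as the last step left them, time stands still between calls to the robot, and variables do not carry over. Pictures are saved under pics/ and viewed, at most 10 in all, crops included, and the job is handed in when it is done.

```bash
mkdir -p pics
cat > h.py <<'E'
import numpy as np, cv2
from plant import r, eyes, nets
def look(cam, names, save):
    im,d=eyes.snapshot(cam); ci=eyes.camera_info(cam); K=np.array(ci["K"]); T=np.linalg.inv(np.array(ci["world_to_cam"]))
    def P(u,v,win=2):
        w=d[max(0,v-win):v+win+1,max(0,u-win):u+win+1]; w=w[w>0]; z=np.median(w) if w.size else 0
        return (T@np.r_[np.linalg.inv(K)@[u,v,1]*z,1])[:3]
    for n in names:
        for o in nets.place_of(cam,n)[:2]:
            u,v=int(o["position"][0]*560),int(o["position"][1]*420)
            print(cam,n,round(o["confidence"],2),(u,v),P(u,v).round(3))
            cv2.circle(im,(u,v),3,(0,0,255),1)
    cv2.imwrite(save,im); return im,d,P
E
python3 - <<'E'
from h import *
a,_,_=look("scene",["knob","press_point"],"pics/s.png")
b,_,_=look("top",["knob","press_point"],"pics/t.png")
cv2.imwrite("pics/both.png",cv2.resize(np.hstack([a,b]),(800,300)))
print(r.get_state())
E
```

```text
scene knob 0.72 (337, 161) [ 0.486 -0.33   0.149]
scene press_point 0.66 (277, 194) [ 0.54  -0.193  0.147]
top knob 0.71 (384, 239) [ 0.487 -0.352  0.154]
top press_point 0.83 (283, 203) [ 0.547 -0.189  0.149]
{'clock': 0.3, 'q': array([ 1.18477577,  0.68937838, -0.19456976,  1.56563823,  0.15728929,
        0.90249452, -0.21509321]), 'qd': array([-0.00048177, -0.00117247, -0.00090822, -0.00118845, -0.00062472,
        0.00025536, -0.00019034]), 'joint_torque': array([ 1.26270075e-03, -5.26985085e+01, -1.26457561e+00, -1.53402776e+01,
       -5.21465996e-02,  3.53184958e-03,  1.11296995e-04]), 'tool_pos': array([ 0.25467371, -0.57055338,  0.23847771]), 'eef_rot': array([ 9.78045332e-01,  2.08392078e-01, -6.92558619e-05, -2.57742912e-04]), 'contact_force': array([ 0.51539979,  0.41792853, -0.12322209]), 'moment': array([ 0.03067787, -0.04372605, -0.00531499]), 'finger_force': 0.0, 'opening': 1.0013170757646128}
```

View pics/both.png

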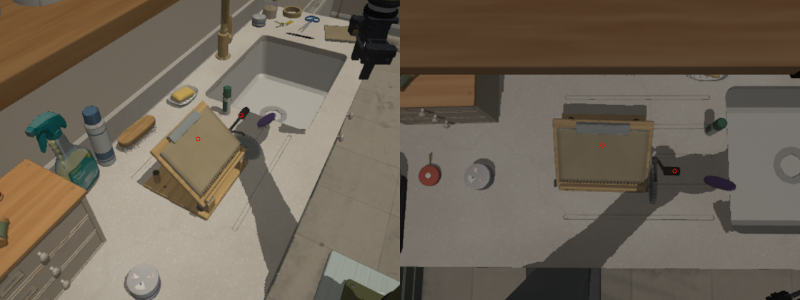

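Run:
```python
from h import *
a,_,PA=look("scene",[],"pics/s.png")
b,_,PB=look("top",[],"pics/t.png")
for p in [(220,170),(350,170),(220,258),(345,258),(360,225),(362,270),(390,239),(376,239),(280,60),(280,95),(280,101),(500,255)]: print(p,PB(*p,1).round(3))
A=cv2.resize(a[130:310,200:380],(400,400),interpolation=2);B=cv2.resize(b[130:300,200:420],(400,309),interpolation=2)
B=cv2.copyMakeBorder(B,0,91,0,0,0)
cv2.imwrite("pics/crop.png",np.hstack([A,B]))
```

```text
(220, 170) [ 0.596 -0.087  0.175]
(350, 170) [ 0.597 -0.297  0.174]
(220, 258) [ 0.459 -0.075  0.062]
(345, 258) [ 0.46  -0.299  0.066]
(360, 225) [ 0.517 -0.323  0.09 ]
(362, 270) [ 0.44  -0.339 -0.001]
(390, 239) [ 0.487 -0.362  0.154]
(376, 239) [ 0.487 -0.34   0.154]
(280, 60) [ 0.636 -0.187  0.501]
(280, 95) [ 0.601 -0.187  0.497]
(280, 101) [ 0.602 -0.187  0.48 ]
(500, 255) [ 0.48  -0.695 -0.218]
```

View pics/crop.png

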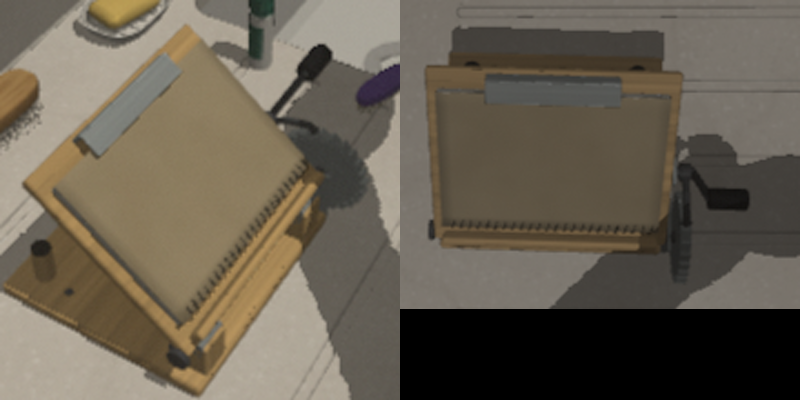

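The knob (black, top camera pixel (384,239)) is at about (0.487, -0.352, 0.15) and leans to the near side. The stand yaw is about 0 and the plate is tilted about 0.65 rad. First I move behind the knob with closed fingers.

```bash
python3 -m pendant '[{"claw":0,"dx":20,"dy":30,"dz":0,"twist":0.15},{"claw":0,"dx":45,"dy":60,"dz":0,"twist":0.3},{"claw":0,"dx":70,"dy":90,"dz":0,"twist":0.45},{"claw":0,"dx":95,"dy":120,"dz":0,"twist":0.6},{"claw":0,"dx":120,"dy":150,"dz":0,"twist":0.75},{"claw":0,"dx":145,"dy":180,"dz":0,"twist":0.9},{"claw":0,"dx":165,"dy":213,"dz":0,"twist":1.05},{"claw":0,"dx":175,"dy":213,"dz":0,"twist":1.15}]' 20
python3 -m pendant '[{"claw":0,"dx":0,"dy":0,"dz":-50},{"claw":0,"dx":0,"dy":0,"dz":-105},{"claw":0,"dx":0,"dy":0,"dz":-105}]'
```

```text
clock: 1.2
tool_pos: [0.4329, -0.3518, 0.2394]
eef_rot: [0.703, 0.712, 0.002, -0.0]
contact_force: [0.4, 0.1, -0.6]
opening: 0.298
finger_force: 0.0validation failed for argument at $[0]...
```

```bash
python3 -m pendant '[{"claw":0,"dx":0,"dy":-3,"dz":-50,"twist":0},{"claw":0,"dx":0,"dy":-3,"dz":-95,"twist":0},{"claw":0,"dx":0,"dy":-3,"dz":-105,"twist":0},{"claw":0,"dx":0,"dy":-3,"dz":-105,"twist":0}]'
python3 - <<'E'
from h import *
a,_,_=look("scene",["knob"],"pics/s2.png")
b,_,_=look("top",["knob"],"pics/t2.png")
cv2.imwrite("pics/crop2.png",np.hstack([cv2.resize(a[60:310,150:400],(400,400)),cv2.resize(b[100:320,200:420],(400,400))]))
E
```

```text
clock: 1.6
tool_pos: [0.4291, -0.3602, 0.1328]
eef_rot: [0.707, 0.707, -0.0, -0.001]
contact_force: [0.1, 0.3, 0.8]
opening: 0.004
finger_force: 0.0
scene knob 0.55 (340, 156) [ 0.486 -0.342  0.154]
top knob 0.54 (383, 240) [ 0.481 -0.338  0.219]
```

View pics/crop2.png

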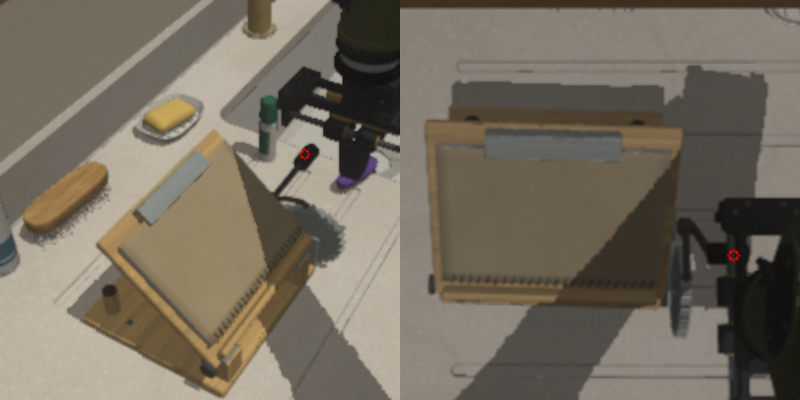

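The fingertips sit behind the knob (crop right, about (735,255)). I push along +x.

```bash
python3 -m pendant '[{"claw":0,"dx":15,"dy":6,"dz":0,"twist":0},{"claw":0,"dx":30,"dy":6,"dz":0,"twist":0},{"claw":0,"dx":45,"dy":6,"dz":0,"twist":0},{"claw":0,"dx":60,"dy":6,"dz":0,"twist":0},{"claw":0,"dx":75,"dy":6,"dz":0,"twist":0},{"claw":0,"dx":90,"dy":6,"dz":0,"twist":0},{"claw":0,"dx":105,"dy":6,"dz":0,"twist":0},{"claw":0,"dx":112,"dy":6,"dz":0,"twist":0}]'
python3 -m pendant '[{"claw":0,"dx":0,"dy":0,"dz":20,"twist":0},{"claw":0,"dx":-20,"dy":0,"dz":60,"twist":0},{"claw":0,"dx":-30,"dy":0,"dz":110,"twist":0},{"claw":0,"dx":-30,"dy":0,"dz":110,"twist":0}]'
python3 - <<'E'
from h import *
a,_,_=look("scene",["knob","press_point"],"pics/s3.png")
b,_,_=look("top",["knob","press_point"],"pics/t3.png")
cv2.imwrite("pics/crop3.png",np.hstack([cv2.resize(a[60:310,150:400],(400,400)),cv2.resize(b[100:320,200:420],(400,400))]))
E
```

```text
clock: 2.6
tool_pos: [0.5301, -0.3544, 0.134]
eef_rot: [0.708, 0.706, -0.009, -0.01]
contact_force: [-36.2, 5.6, 31.3]
opening: 0.002
finger_force: 20.1
clock: 3.0
tool_pos: [0.5157, -0.3557, 0.2516]
eef_rot: [0.708, 0.707, 0.002, 0.007]
contact_force: [0.9, -0.5, -0.5]
opening: 0.003
finger_force: 0.0
scene knob 0.52 (312, 148) [ 0.548 -0.342  0.149]
top knob 0.81 (384, 199) [ 0.525 -0.319  0.331]
top press_point 0.91 (286, 202) [ 0.548 -0.194  0.151]
```

View pics/crop3.png

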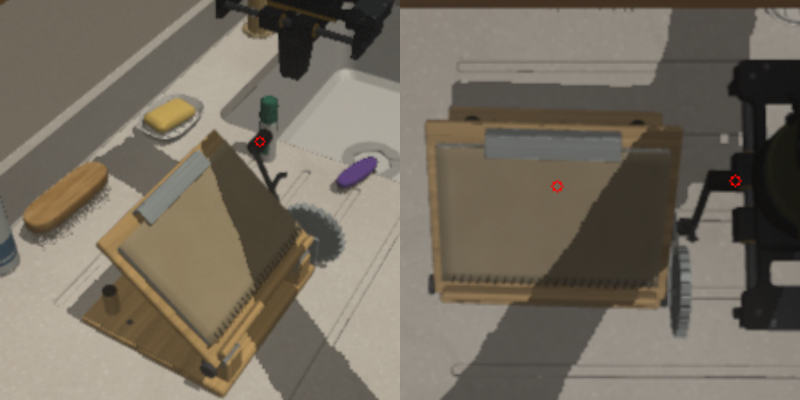

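The lever is thrown over: the knob shows at (260,140) in the left crop, x about 0.55. The plate is still up. Now I move over the press point.

```bash
python3 -m pendant '[{"claw":0,"dx":10,"dy":40,"dz":0,"twist":0},{"claw":0,"dx":20,"dy":80,"dz":0,"twist":0},{"claw":0,"dx":35,"dy":120,"dz":0,"twist":0},{"claw":0,"dx":45,"dy":163,"dz":0,"twist":0},{"claw":0,"dx":45,"dy":163,"dz":-30,"twist":0},{"claw":0,"dx":45,"dy":163,"dz":-60,"twist":0},{"claw":0,"dx":45,"dy":163,"dz":-75,"twist":0},{"claw":0,"dx":45,"dy":163,"dz":-75,"twist":0}]'
python3 -m pendant '[{"claw":0,"dx":0,"dy":0,"dz":-10,"twist":0},{"claw":0,"dx":0,"dy":0,"dz":-20,"twist":0},{"claw":0,"dx":0,"dy":0,"dz":-30,"twist":0},{"claw":0,"dx":0,"dy":0,"dz":-40,"twist":0},{"claw":0,"dx":0,"dy":0,"dz":-50,"twist":0},{"claw":0,"dx":0,"dy":0,"dz":-60,"twist":0}]'
```

```text
clock: 4.1
tool_pos: [0.5548, -0.1909, 0.1655]
eef_rot: [0.707, 0.707, -0.002, -0.003]
contact_force: [0.9, 0.3, 0.7]
opening: 0.006
finger_force: 0.0
clock: 4.7
tool_pos: [0.5576, -0.1918, 0.1083]
eef_rot: [0.707, 0.707, 0.001, 0.001]
contact_force: [1.1, -0.1, 4.9]
opening: 0.01
finger_force: 2.0
```

Going down as intended, at about 5 N.

```bash
python3 -m pendant '[{"claw":0,"dx":0,"dy":0,"dz":-10,"twist":0},{"claw":0,"dx":0,"dy":0,"dz":-18,"twist":0},{"claw":0,"dx":0,"dy":0,"dz":-26,"twist":0},{"claw":0,"dx":0,"dy":0,"dz":-33,"twist":0},{"claw":0,"dx":0,"dy":0,"dz":-38,"twist":0},{"claw":0,"dx":0,"dy":0,"dz":-40,"twist":0},{"claw":0,"dx":0,"dy":0,"dz":-40,"twist":0}]'
```

```text
clock: 5.4
tool_pos: [0.5572, -0.1917, 0.0732]
eef_rot: [0.707, 0.707, -0.0, 0.001]
contact_force: [-6.7, 2.1, 41.1]
opening: 0.006
finger_force: 20.4
```

At the end stop: z is 0.073 with 41 N. I retract straight up and check.

```bash
python3 -m pendant '[{"claw":0,"dx":0,"dy":0,"dz":20,"twist":0},{"claw":0,"dx":0,"dy":0,"dz":60,"twist":0},{"claw":0,"dx":-40,"dy":0,"dz":100,"twist":0},{"claw":0,"dx":-80,"dy":0,"dz":130,"twist":0},{"claw":0,"dx":-120,"dy":0,"dz":140,"twist":0},{"claw":0,"dx":-120,"dy":0,"dz":140,"twist":0}]'
python3 - <<'E'
from h import *
a,_,_=look("scene",["knob","press_point"],"pics/s4.png")
b,_,P=look("top",["knob","press_point"],"pics/t4.png")
print(r.get_state()["contact_force"])
cv2.imwrite("pics/crop4.png",np.hstack([cv2.resize(a[60:310,150:400],(400,400)),cv2.resize(b[100:320,200:420],(400,400))]))
E
```

```text
clock: 6.0
tool_pos: [0.428, -0.1925, 0.2089]
eef_rot: [0.708, 0.706, -0.004, -0.003]
contact_force: [1.0, -0.1, -1.2]
opening: 0.002
finger_force: 0.0
scene knob 0.69 (314, 150) [ 0.457 -0.172  0.297]
scene press_point 0.67 (256, 212) [ 0.592 -0.193  0.072]
top press_point 0.66 (282, 185) [ 0.591 -0.186  0.072]
[ 0.32141385  0.36691435 -0.26956507]
```

View pics/crop4.png

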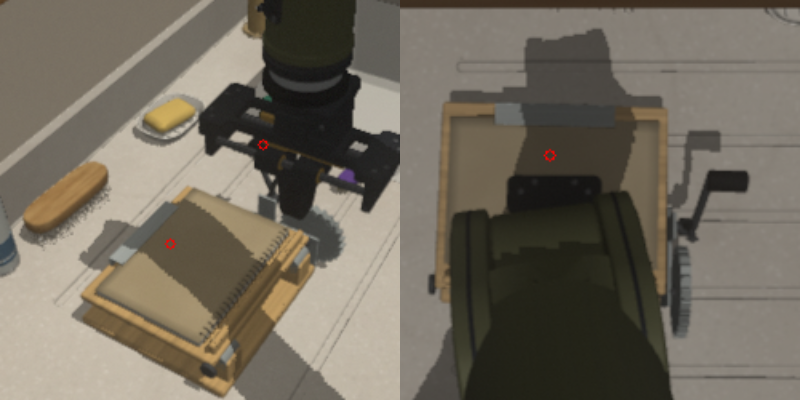

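The plate is flat: the press point measures z = 0.072 in both views. The knob is still on the far side ((728,180) in the right crop), and the robot touches nothing.

```bash
python3 -c "
from plant import r
print(r.finish_job())"
```

```text
the job is handed in; nothing more can be done
None
```

I threw the pawl lever over, pushed the plate down flat, left the lever thrown over with the arm clear, and handed the job in after about 6 s; no verdict came back.

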